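# Load the slide racks into their staining dishes

### The job

Get the staining bench ready: lift each of the four slide racks by its handle and put it into the empty staining dish of its own colour, standing flat on the dish's floor. There is glass in the racks, so keep them upright and set them down gently rather than dropping them. Leave the dishes, the amber bottle and the white jar standing where they are.

Things in the scene. Friction and masses are not known exactly. Their poses are not given: they have to be found in the camera images.
- red_rack: Loose red plastic slide rack, about 0.16 kg, with 8 glass slides: frame 82 (x) x 64 (y) x 34 mm high under an arched handle. Origin: centre of underside, z up, x along its long side. Handle bar over the centre, along x: 60 mm long, 10 wide (y), from 84 to 98 mm above the underside, slanting legs from its ends to the frame's ends, free space beneath. Half turn looks the same.
- red_dish: Open rectangular staining dish of red plastic, empty, loose on the bench, 0.45 kg. Inside 98 (x) x 80 (y) mm: 8 mm room on each side of its rack; 114 x 96 mm over the rim, a lug 10 mm farther out at each x end; 60 mm high, floor and walls 4 mm thick. Origin: centre of underside, z up, x along its long side. Half turn looks the same.
- yellow_rack: Loose yellow plastic slide rack, about 0.16 kg, with 8 glass slides: frame 82 (x) x 64 (y) x 34 mm high under an arched handle. Origin: centre of underside, z up, x along its long side. Handle bar over the centre, along x: 60 mm long, 10 wide (y), from 84 to 98 mm above the underside, slanting legs from its ends to the frame's ends, free space beneath. Half turn looks the same.
- yellow_dish: Open rectangular staining dish of yellow plastic, empty, loose on the bench, 0.45 kg. Inside 98 (x) x 80 (y) mm: 8 mm room on each side of its rack; 114 x 96 mm over the rim, a lug 10 mm farther out at each x end; 60 mm high, floor and walls 4 mm thick. Origin: centre of underside, z up, x along its long side. Half turn looks the same.
- green_rack: Loose green plastic slide rack, about 0.16 kg, with 8 glass slides: frame 82 (x) x 64 (y) x 34 mm high under an arched handle. Origin: centre of underside, z up, x along its long side. Handle bar over the centre, along x: 60 mm long, 10 wide (y), from 84 to 98 mm above the underside, slanting legs from its ends to the frame's ends, free space beneath. Half turn looks the same.
- green_dish: Open rectangular staining dish of green plastic, empty, loose on the bench, 0.45 kg. Inside 98 (x) x 80 (y) mm: 8 mm room on each side of its rack; 114 x 96 mm over the rim, a lug 10 mm farther out at each x end; 60 mm high, floor and walls 4 mm thick. Origin: centre of underside, z up, x along its long side. Half turn looks the same.
- blue_rack: Loose blue plastic slide rack, about 0.16 kg, with 8 glass slides: frame 82 (x) x 64 (y) x 34 mm high under an arched handle. Origin: centre of underside, z up, x along its long side. Handle bar over the centre, along x: 60 mm long, 10 wide (y), from 84 to 98 mm above the underside, slanting legs from its ends to the frame's ends, free space beneath. Half turn looks the same.
- blue_dish: Open rectangular staining dish of blue plastic, empty, loose on the bench, 0.45 kg. Inside 98 (x) x 80 (y) mm: 8 mm room on each side of its rack; 114 x 96 mm over the rim, a lug 10 mm farther out at each x end; 60 mm high, floor and walls 4 mm thick. Origin: centre of underside, z up, x along its long side. Half turn looks the same.
- amber_bottle: Bystander: round amber glass bottle with a white cap, 52 mm across, at most 120 mm high, standing upright among the racks and dishes. Origin: centre of its underside.
- white_jar: Bystander: round white plastic jar with a black lid, 54 mm across, at most 90 mm high, standing upright among the racks and dishes. Origin: centre of its underside.

How it is judged:
At the end, for the whole second after the job is handed in: Each rack stands in the dish of its own colour: flat on the dish's floor (underside within 9 mm above the dish's underside, rack tilted less than 0.08 rad), its centre within 18 mm of the dish's; dishes, bottle and jar upright on the bench; racks released and at rest (horizontal distance between red_rack and red_dish below 0.018 m and z of red_rack in the frame of red_dish between 0 and 0.009 m and angle between each of red_rack, yellow_rack, green_rack, blue_rack's own z axis and vertical below 0.08 rad and angle between each of red_dish, yellow_dish, green_dish, blue_dish's own z axis and vertical below 0.06 rad and height (world z) of each of red_dish, yellow_dish, green_dish, blue_dish below 0.006 m and linear speed of each of red_rack, yellow_rack, green_rack, blue_rack below 0.02 m/s and contact force between the fingers and red_rack below 0.1 N and horizontal distance between yellow_rack and yellow_dish below 0.018 m and z of yellow_rack in the frame of yellow_dish between 0 and 0.009 m and contact force between the fingers and yellow_rack below 0.1 N and horizontal distance between green_rack and green_dish below 0.018 m and z of green_rack in the frame of green_dish between 0 and 0.009 m and contact force between the fingers and green_rack below 0.1 N and horizontal distance between blue_rack and blue_dish below 0.018 m and z of blue_rack in the frame of blue_dish between 0 and 0.009 m and contact force between the fingers and blue_rack below 0.1 N and angle between each of amber_bottle, white_jar's own z axis and vertical below 0.1 rad); the robot touches nothing.
It fails at once if a rack is dropped: out of the fingers it moves at more than 0.5 m/s (a fall of about 13 mm) ((contact force between the fingers and red_rack below 0.1 N and linear speed of red_rack above 0.5 m/s) or (contact force between the fingers and yellow_rack below 0.1 N and linear speed of yellow_rack above 0.5 m/s) or (contact force between the fingers and green_rack below 0.1 N and linear speed of green_rack above 0.5 m/s) or (contact force between the fingers and blue_rack below 0.1 N and linear speed of blue_rack above 0.5 m/s)).
It fails at once if a rack is tipped by more than 30 degrees (angle between any of red_rack, yellow_rack, green_rack, blue_rack's own z axis and vertical above 0.52 rad).
It fails at once if a dish is shifted by more than 40 mm (distance of any of red_dish, yellow_dish, green_dish, blue_dish from where it was at the start of the episode above 0.04 m).
It fails at once if the amber bottle is shifted by more than 30 mm or knocked over (distance of amber_bottle from where it was at the start of the episode above 0.03 m or angle between amber_bottle's own z axis and vertical above 0.5 rad).
It fails at once if the white jar is shifted by more than 30 mm or knocked over (distance of white_jar from where it was at the start of the episode above 0.03 m or angle between white_jar's own z axis and vertical above 0.5 rad).
It also fails if it takes over 112 s, if anything falls off the work surface, if the arm or the gripper's body presses on something with over 40 N, if the wrist force passes 120 N, or if a joint passes its speed limit or range.

### The arm

A 6-joint arm with a two-finger parallel gripper is mounted at the origin on the work surface. World frame = base frame: x ahead of the robot, y to its left, z up, the work surface at z = 0. Lengths are in m, angles in rad, forces in N, time in s.
With the tool pointing down it reaches from about 0.3 to 0.875 m from the base axis. Payload 6.4 kg.
Tool frame: the origin (TCP) lies on the centre line of the jaws, within the pads' length; the fingertips stand 22 mm ahead of it and the grasp point (between the pads) lies 3 mm ahead of it; z points along the fingers, y is the line along which they close (so a half turn about z gives the same grasp; the last joint's range is limited). The gripper opens to 85 mm and grips with 20 to 120 N. Pads are 22 mm wide; open, the fingers measure 114 mm over their backs; the gripper's body (76 mm by 85 mm) begins 54 mm behind the grasp point. The pads swing forward as they close: fully open they stand 13 mm farther back than shut.
Start: joints at [-1.479, 0.181, 1.607, -0, 1.354, -0.206], TCP at [0.169, -0.55, 0.231] pointing down, gripper open.
Joint ranges: [-2.99, 2.99], [-0.89, 2.07], [0.3, 2.58], [-1.14, 4.28], [0, 2.63], [-3.12, 3.12]. Speed limits (rad/s): [2.57, 2.57, 3.01, 3.14, 3.14, 3.14].

### API

Orientations are given as a unit quaternion [w, x, y, z].
In Python, from bench import ctrl gives the robot as it stands. The module is installed in compiled form; this text tells all that it offers.
- The arm moves only by the tool servo_tool, never from a script. Its argument "commands" is a list of rows, each a list of 3 entries, a list of its own where there are three numbers: the shift along the tool's x, y, z in mm, then the turn about the tool's z in rad, then the finger opening in mm, from 0 to 85.4. In form: [[[dx, dy, dz], turn, jaw], ...]. A call has 1 to 20 rows; each row shifts and turns the commanded pose from where the row before left it, along the tool's axes as they then stand; what a row does not reach is not made up. A row lasts 1/8 s, in which the tool goes at most 62.5 mm and 10.7 degrees, less where a joint would pass 70% of its speed; a pose out of reach is approached as far as the arm can. A call with a gripper value outside its range is refused whole. The fingers move at their own pace and stop on an object; the grip force is fixed at half the most. Time passes only in rows, so rows that do not move let the fingers close. It gives the time, the measured TCP pose, the force, the opening and the grip force at its end, in the units of the state.
- ctrl.get_obs(): the state, without advancing time (a new reading comes with each control period).
- ctrl.camera(name): name is "scene" or "top"; returns a dict with "color" (420x560x3 uint8, red, green, blue), "z_map" (420x560 float32, m along the optical axis (not along the pixel's ray), 0 where there is no reading), "fx", "fy", "cx", "cy" (pixels), "R" (3x3) and "t" (3): a world point X has camera coordinates R X + t. Camera axes: x right, y down, z forward; pixel columns grow to the right and rows downward; lengths in m; the calibration is good to about 2 mm. A picture is of the moment at which its call begins.
- ctrl.hand_in(): hands the job in; it is judged then, once.
The state is a dict: "time_s": time; "q": joint angles; "dq": joint speeds; "joint_efforts": joint torques, N m; "eef_pos": TCP position; "eef_rot": TCP orientation; "wrist_force": force on the tool from outside, world axes, zero at the start; "torque": the same for the moment, N m; "opening": opening from 0.0 (shut) to 1.0 (fully open); "grasp_force": force on a finger pad.
Only numpy, scipy, OpenCV 4.12 (cv2) and the standard library are available. Lean on these libraries where they do the work, as an engineer would, in place of code of your own. Each camera call takes 0.05 s, during which the arm holds its last target. There are 200 camera calls.

## Working session

There is one attempt and no reset: what is moved stays moved. The work goes in short steps, Python scripts to look and compute and a tool call to move; the robot and the scene stay as the last step left them, time stands still between calls to the robot, and variables do not carry over. Pictures are saved under pics/ and viewed, at most 14 in all, crops included, and the job is handed in when it is done.

Besides the shell and the picture viewer there is one more tool, called after "Request:" as a command line: name --argument value ..., lists and objects as JSON in quotes. servo_tool: Moves the arm, as the interface text tells. Its arguments: {"type":"object","properties":{"commands":{"type":"array"}},"required":["commands"]}

```bash
mkdir -p pics; python3 - <<'E'
from bench import ctrl
import cv2,numpy as np,pickle
o=ctrl.get_obs();print({k:np.round(v,3).tolist() for k,v in o.items()})
d={}
for n in("top","scene"):
    c=ctrl.camera(n);d[n]=c;cv2.imwrite(f"pics/{n}0.png",c["color"][:,:,::-1]);print(n,c["fx"],c["fy"],c["cx"],c["cy"],np.round(c["R"],3).tolist(),c["t"],(c["z_map"]>0).mean())
pickle.dump(d,open("d0.pkl","wb"))
E
```

```text
{'time_s': 0.0, 'q': [-1.479, 0.182, 1.608, -0.0, 1.354, -0.206], 'dq': [0.0, 0.0, -0.001, 0.001, 0.002, 0.001], 'joint_efforts': [0.001, -44.486, -35.134, -0.0, 0.009, 0.0], 'eef_pos': [0.169, -0.549, 0.23], 'eef_rot': [-0.001, 0.989, 0.148, 0.0], 'wrist_force': [-0.644, 1.672, 0.248], 'torque': [0.002, 0.035, -0.077], 'grasp_force': 0.0, 'opening': 0.998}
top 511.2208089227772 511.2208089227772 286.1547020740251 211.21694167855284 [[0.003, -1.0, 0.009], [-0.995, -0.004, -0.1], [0.1, -0.009, -0.995]] [-0.00400266  0.51651308  1.22748817] 0.9959608843537415
scene 510.6447363398622 510.6447363398622 281.92144307398775 210.77021168281865 [[-0.7, 0.714, -0.001], [0.493, 0.482, -0.724], [-0.516, -0.508, -0.69]] [ 0.36604687 -0.2272798   1.54312314] 0.9933673469387755
```

View pics/top0.png

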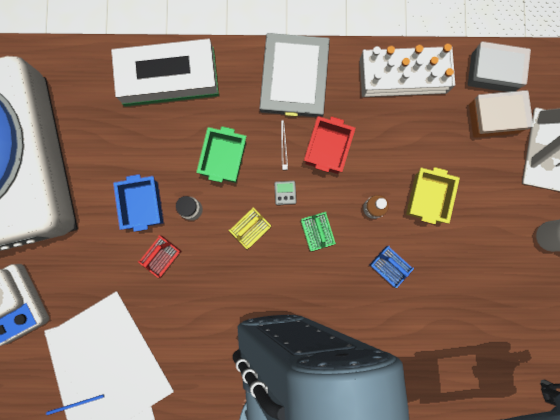

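View pics/scene0.png

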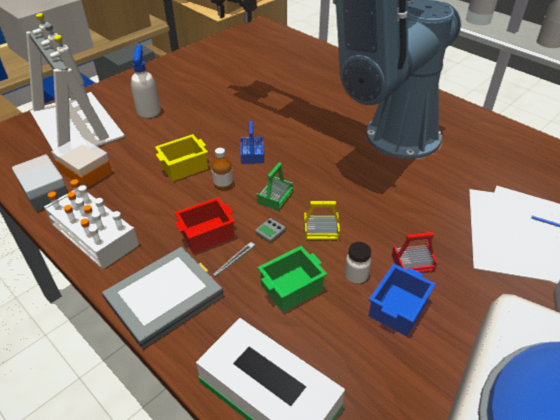

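The top view shows the dishes: green (222,155), red (330,144), blue (138,203), yellow (433,196). The racks are red (160,257), yellow (250,228), green (318,231) and blue (392,267). The jar is at (187,208) and the bottle at (376,207). The scene view shows every handle unobstructed.

```bash
cat > h.py <<'E'
import cv2,numpy as np
H={'red':[(0,6),(174,180)],'yellow':[(24,33)],'green':[(50,80)],'blue':[(105,122)]}
def cloud(c):
    v,u=np.mgrid[:420,:560]; z=c["z_map"]
    P=np.stack([(u-c["cx"])/c["fx"]*z,(v-c["cy"])/c["fy"]*z,z],-1)
    return (P-c["t"])@c["R"]
def mask(c,col):
    h=cv2.cvtColor(c["color"],cv2.COLOR_RGB2HSV)
    m=sum(((h[...,0]>=a)&(h[...,0]<=b)) for a,b in H[col])>0
    return m&(h[...,1]>130)&(h[...,2]>50)&(c["z_map"]>0)
def rect(p):
    (x,y),(w,h),a=cv2.minAreaRect((p[:,:2]*1000).astype(np.float32))
    if w<h:w,h,a=h,w,a+90
    return [round(x),round(y),round(w),round(h),round((a+90)%180-90,1)]
def rays(c,uv,zp):
    uv=np.atleast_2d(uv).astype(float)
    d=np.c_[(uv[:,0]-c["cx"])/c["fx"],(uv[:,1]-c["cy"])/c["fy"],np.ones(len(uv))]@c["R"]
    o=-c["R"].T@c["t"]
    return o+d*((zp-o[2])/d[:,2])[:,None]
E
python3 - <<'E'
from h import *
import pickle
d=pickle.load(open("d0.pkl","rb"))
for n in("top","scene"):
    c=d[n];P=cloud(c)
    for col in H:
        m=mask(c,col)&(P[...,0]>.25)&(P[...,0]<.9)&(abs(P[...,1])<.45)&(P[...,2]<.13)&(P[...,2]>.004)
        k,l,s,_=cv2.connectedComponentsWithStats(cv2.morphologyEx(m.astype(np.uint8),cv2.MORPH_CLOSE,np.ones((5,5))))
        for i in range(1,k):
            p=P[(l==i)&m]
            if len(p)<150: continue
            z=p[:,2]; top=np.percentile(z,99)
            print(n,col,len(p),"zmax",round(top,3),"all",rect(p),"hi",rect(p[z>.078]) if (z>.078).sum()>5 else "rim",rect(p[(z>.05)&(z<.066)]) )
E
```

```text
top red 1639 zmax 0.066 all [682, -106, 143, 99, -16.7] hi rim [677, -106, 134, 96, -16.9]
top red 468 zmax 0.102 all [405, 309, 89, 70, -37.5] hi [406, 305, 59, 10, -37.5] [405, 304, 72, 8, -33.8]
top yellow 1842 zmax 0.065 all [555, -359, 139, 98, -14.5] hi rim [553, -358, 134, 98, -14.5]
top yellow 475 zmax 0.102 all [475, 87, 83, 66, -47.0] hi [475, 86, 59, 10, -45.9] [474, 85, 71, 9, -44.8]
top green 1524 zmax 0.066 all [651, 154, 132, 96, -11.9] hi rim [651, 154, 132, 96, -11.9]
top green 239 zmax 0.103 all [467, -79, 79, 61, 16.9] hi [467, -80, 59, 10, 15.8] [466, -80, 73, 7, 16.5]
top blue 1665 zmax 0.065 all [533, 354, 133, 97, 9.1] hi rim [533, 354, 133, 97, 9.1]
top blue 449 zmax 0.102 all [383, -259, 82, 64, 47.9] hi [383, -258, 57, 10, 47.4] [384, -257, 67, 8, 47.4]
scene red 2085 zmax 0.063 all [680, -106, 134, 102, -17.3] hi rim [680, -106, 134, 102, -17.3]
scene red 557 zmax 0.1 all [388, 303, 111, 96, -37.2] hi [409, 307, 59, 14, -41.3] [409, 306, 71, 14, -36.5]
scene yellow 1566 zmax 0.063 all [549, -357, 146, 105, -13.5] hi rim [555, -358, 134, 105, -14.0]
scene yellow 471 zmax 0.1 all [475, 89, 88, 67, -45.9] hi [478, 88, 59, 11, -43.5] [479, 89, 69, 7, -44.9]
scene green 474 zmax 0.1 all [469, -77, 88, 61, 16.5] hi [471, -78, 57, 9, 18.5] [473, -80, 72, 12, 18.8]
scene green 2433 zmax 0.063 all [653, 156, 134, 98, -12.9] hi rim [653, 156, 134, 98, -12.9]
scene blue 489 zmax 0.1 all [386, -256, 91, 61, 47.8] hi [385, -257, 59, 8, 46.4] [387, -255, 65, 9, 44.6]
scene blue 2505 zmax 0.063 all [534, 356, 137, 95, 10.0] hi rim [534, 356, 137, 95, 10.0]
```

Sizes and heights agree with the specs: bars 59x10 at about 0.10, rims about 134x96 at 0.06. The two views agree to within 3 mm. I'll average them and work out the moves.

```bash
cat > go.py <<'E'
import sys,numpy as np
from bench import ctrl
from scipy.spatial.transform import Rotation as R
T={'br':(384,-257,47.2),'bd':(533,355,9.5),'rr':(407,306,-38),'rd':(679,-106,-17),'gr':(469,-79,16.5),'gd':(652,155,-12.4),'yr':(476,87,-45.5),'yd':(554,-358,-14.3)}
def phi_of(o):
    w,x,y,z=o['eef_rot'];M=R.from_quat([x,y,z,w]).as_matrix();return np.arctan2(M[1,0],M[0,0]),M
o=ctrl.get_obs();p=o['eef_pos']*1000;phi,M=phi_of(o)
print('t',round(o['time_s'],2),'tcp',p.round(1),'phi',round(np.degrees(phi),1),'tilt',round(np.arccos(-M[2,2]),3),'open',round(o['opening'],3),'gf',round(o['grasp_force'],1),'F',np.round(o['wrist_force'],1))
for k in sys.argv[1:]:
    x,y,a=T[k];a=np.radians(a);d=np.array([x,y])-p[:2]
    print(k,'turn',round(phi-a,3),'then dx,dy',(d@[np.cos(a),np.sin(a)]).round(1),(d@[np.sin(a),-np.cos(a)]).round(1))
E
python3 go.py br
```

```text
t 0.1 tcp [ 168.7 -549.2  230.6] phi 17.1 tilt 0.002 open 1.001 gf 0.0 F [-0.9 -0.6  0.4]
br turn -0.526 then dx,dy 360.7 -40.5
```

Request:
servo_tool --commands '[[[0, 0, 0], -0.13, 85], [[0, 0, 0], -0.13, 85], [[0, 0, 0], -0.13, 85], [[0, 0, 0], -0.136, 85], [[20, -2, 0], 0, 85], [[40, -5, 0], 0, 85], [[45, -5, 0], 0, 85], [[45, -5, 0], 0, 85], [[45, -5, 0], 0, 85], [[45, -5, 0], 0, 85], [[45, -5, 0], 0, 85], [[40, -5, 0], 0, 85], [[25, -3, 0], 0, 85], [[11, -1, 0], 0, 85], [[0, 0, 0], 0, 85], [[0, 0, 0], 0, 85]]'

```text
time_s: 2.1
eef_pos: [0.3835, -0.2574, 0.2313]
eef_rot: [0.0, 0.917, 0.4, -0.0]
wrist_force: [-0.5, -0.5, -0.2]
opening: 0.995
grasp_force: 0.0
```

```bash
python3 go.py br
```

```text
t 2.1 tcp [ 383.5 -257.4  231.3] phi 47.1 tilt 0.0 open 0.995 gf 0.0 F [-0.5 -0.5 -0.2]
br turn -0.001 then dx,dy 0.6 0.1
```

Request:
servo_tool --commands '[[[0, 0, 20], 0, 85], [[0, 0, 35], 0, 60], [[0, 0, 35], 0, 50], [[0, 0, 25], 0, 45], [[0, 0, 15], 0, 45], [[0, 0, 7], 0, 45], [[0, 0, 0], 0, 30], [[0, 0, 0], 0, 0], [[0, 0, 0], 0, 0], [[0, 0, 0], 0, 0], [[0, 0, 0], 0, 0]]'

```text
time_s: 3.48
eef_pos: [0.3843, -0.2574, 0.0954]
eef_rot: [0.001, 0.916, 0.4, 0.0]
wrist_force: [-1.7, 1.3, 5.7]
opening: 0.083
grasp_force: 59.0
```

Request:
servo_tool --commands '[[[0, 0, -4], 0, 0], [[0, 0, -10], 0, 0], [[0, 0, -20], 0, 0], [[0, 0, -30], 0.05, 0], [[0, 0, -30], 0.1, 0], [[0, 0, -30], 0.13, 0], [[0, 0, -20], 0.13, 0], [[0, 0, -11], 0.13, 0], [[0, 0, 0], 0.08, 0], [[0, 0, 0], 0.037, 0], [[0, 0, 0], 0, 0]]'

```text
time_s: 4.85
eef_pos: [0.3838, -0.2568, 0.2494]
eef_rot: [-0.0, 0.996, 0.084, -0.0]
wrist_force: [0.7, -0.0, -1.2]
opening: 0.081
grasp_force: 58.7
```

```bash
python3 go.py bd; python3 - <<'E'
from bench import ctrl
import cv2
from h import *
im=[ctrl.camera(n)["color"][:,:,::-1] for n in("scene",)]
cv2.imwrite("pics/a.png",im[0])
E
```

```text
t 4.85 tcp [ 383.8 -256.8  249.4] phi 9.6 tilt 0.0 open 0.081 gf 58.7 F [ 0.7 -0.  -1.2]
bd turn 0.002 then dx,dy 248.1 -578.8
```

View pics/a.png

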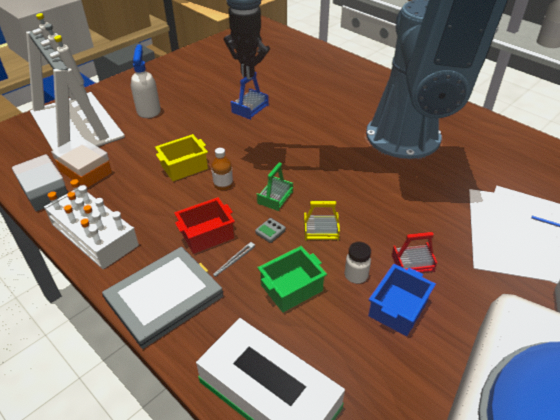

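The blue rack hangs level at (250,103) and clear of everything. Next I carry it to its dish.

Request:
servo_tool --commands '[[[5.9, -13.8, 0], 0, 0], [[11.8, -27.6, 0], 0, 0], [[17.7, -41.3, 0], 0, 0], [[17.7, -41.3, 0], 0, 0], [[17.7, -41.3, 0], 0, 0], [[17.7, -41.3, 0], 0, 0], [[17.7, -41.3, 0], 0, 0], [[17.7, -41.3, 0], 0, 0], [[17.7, -41.3, 0], 0, 0], [[17.7, -41.3, 0], 0, 0], [[17.7, -41.3, 0], 0, 0], [[17.7, -41.3, 0], 0, 0], [[17.7, -41.3, 0], 0, 0], [[17.7, -41.3, 0], 0, 0], [[11.8, -27.6, 0], 0, 0], [[5.9, -13.8, 0], 0, 0], [[0, 0, 0], 0, 0], [[0, 0, 0], 0, 0]]'

```text
time_s: 7.15
eef_pos: [0.532, 0.3537, 0.2493]
eef_rot: [0.0, 0.997, 0.083, -0.0]
wrist_force: [0.2, 0.1, -2.4]
opening: 0.078
grasp_force: 58.7
```

```bash
cat > chk.py <<'E'
import sys,pickle
from bench import ctrl
from h import *
col=sys.argv[1]; lo,hi=float(sys.argv[2]),float(sys.argv[3])
for n in("top","scene"):
    c=ctrl.camera(n);P=cloud(c)
    cv2.imwrite(f"pics/last_{n}.png",c["color"][:,:,::-1])
    m=mask(c,col)&(P[...,0]>.25)&(P[...,0]<.9)&(abs(P[...,1])<.45)&(P[...,2]>lo)&(P[...,2]<hi)
    k,l,s,_=cv2.connectedComponentsWithStats(cv2.dilate(m.astype(np.uint8),np.ones((5,5))))
    for i in range(1,k):
        p=P[(l==i)&m]
        if len(p)>30: print(n,col,len(p),rect(p),'z',np.percentile(p[:,2],[2,50,98]).round(3))
E
python3 go.py bd; python3 chk.py blue .12 .2
```

```text
t 7.15 tcp [532.  353.7 249.3] phi 9.5 tilt 0.001 open 0.078 gf 58.7 F [ 0.2  0.1 -2.4]
bd turn 0.0 then dx,dy 1.2 -1.2
top blue 320 [530, 352, 82, 66, 9.9] z [0.156 0.175 0.195]
scene blue 722 [534, 353, 85, 64, 9.6] z [0.156 0.176 0.195]
```

Request:
servo_tool --commands '[[[1, -2, 10], 0, 0], [[0, 0, 25], 0, 0], [[0, 0, 30], 0, 0], [[0, 0, 30], 0, 0], [[0, 0, 25], 0, 0], [[0, 0, 15], 0, 0], [[0, 0, 7], 0, 0], [[0, 0, 3], 0, 0], [[0, 0, 1], 0, 0], [[0, 0, 1], 0, 0], [[0, 0, 0], 0, 0], [[0, 0, 0], 0, 0]]'

```text
time_s: 8.75
eef_pos: [0.533, 0.3568, 0.1027]
eef_rot: [-0.0, 0.997, 0.083, 0.0]
wrist_force: [-0.4, 0.9, -1.9]
opening: 0.079
grasp_force: 58.7
```

Request:
servo_tool --commands '[[[0, 0, 1], 0, 0], [[0, 0, 1], 0, 0], [[0, 0, 1], 0, 0], [[0, 0, 0.5], 0, 0], [[0, 0, 0], 0, 0]]'

```text
time_s: 9.38
eef_pos: [0.533, 0.357, 0.0994]
eef_rot: [-0.0, 0.997, 0.083, 0.0]
wrist_force: [-1.9, 0.9, 4.0]
opening: 0.079
grasp_force: 59.5
```

Request:
servo_tool --commands '[[[0, 0, 0], 0, 15], [[0, 0, 0], 0, 25], [[0, 0, 0], 0, 45], [[0, 0, 0], 0, 45], [[0, 0, -15], 0, 45], [[0, 0, -25], 0, 45], [[0, 0, -30], 0.03, 45], [[0, 0, -25], 0.13, 45], [[0, 0, -10], 0.13, 45], [[0, 0, 0], 0.13, 45], [[0, 0, 0], 0.13, 45], [[0, 0, 0], 0.13, 45], [[0, 0, 0], 0.1, 45], [[0, 0, 0], 0.049, 45], [[0, 0, 0], 0, 45]]'

```text
time_s: 11.25
eef_pos: [0.5332, 0.3568, 0.205]
eef_rot: [-0.0, 0.946, -0.325, 0.0]
wrist_force: [0.2, -0.5, -0.4]
opening: 0.527
grasp_force: 0.0
```

```bash
python3 go.py rr; python3 chk.py blue .08 .12;python3 chk.py red .078 .12
```

```text
t 11.25 tcp [533.2 356.8 205. ] phi -37.9 tilt 0.001 open 0.527 gf 0.0 F [ 0.2 -0.5 -0.4]
rr turn 0.001 then dx,dy -68.2 117.7
top blue 100 [532, 355, 59, 10, 9.5] z [0.082 0.101 0.106]
scene blue 162 [535, 357, 58, 11, 10.7] z [0.081 0.101 0.104]
top red 119 [406, 305, 59, 10, -37.4] z [0.087 0.098 0.102]
scene red 77 [421, 296, 26, 13, -40.9] z [0.08  0.095 0.1  ]
```

Request:
servo_tool --commands '[[[-8, 14, 0], 0, 45], [[-16, 28, 0], 0, 45], [[-20, 34, 0], 0, 45], [[-16, 28, 0], 0, 45], [[-8, 14, 0], 0, 45], [[0, 0, 0], 0, 45], [[0, 0, 15], 0, 45], [[0, 0, 30], 0, 45], [[0, 0, 30], 0, 45], [[0, 0, 20], 0, 45], [[0, 0, 10], 0, 45], [[0, 0, 5], 0, 45], [[0, 0, 0], 0, 20], [[0, 0, 0], 0, 0], [[0, 0, 0], 0, 0], [[0, 0, 0], 0, 0]]'

```text
time_s: 13.45
eef_pos: [0.4075, 0.3058, 0.0948]
eef_rot: [-0.001, 0.946, -0.325, 0.001]
wrist_force: [-0.1, 0.8, 5.2]
opening: 0.082
grasp_force: 59.1
```

```bash
python3 go.py rr rd
```

```text
t 13.45 tcp [407.5 305.8  94.8] phi -37.9 tilt 0.002 open 0.082 gf 59.1 F [-0.1  0.8  5.2]
rr turn 0.001 then dx,dy -0.5 0.2
rd turn -0.365 then dx,dy 380.0 314.4
```

Request:
servo_tool --commands '[[[0, 0, -4], 0, 0], [[0, 0, -10], 0, 0], [[0, 0, -20], 0, 0], [[0, 0, -30], -0.05, 0], [[0, 0, -30], -0.1, 0], [[0, 0, -30], -0.1, 0], [[0, 0, -20], -0.075, 0], [[0, 0, -11], -0.04, 0], [[0, 0, 0], 0, 0]]'

```text
time_s: 14.58
eef_pos: [0.4071, 0.3056, 0.2502]
eef_rot: [-0.001, 0.989, -0.148, 0.001]
wrist_force: [0.6, 0.3, -2.0]
opening: 0.082
grasp_force: 58.7
```

Request:
servo_tool --commands '[[[11.6, 9.6, 0], 0, 0], [[23.1, 19.1, 0], 0, 0], [[34.5, 28.6, 0], 0, 0], [[34.5, 28.6, 0], 0, 0], [[34.5, 28.6, 0], 0, 0], [[34.5, 28.6, 0], 0, 0], [[34.5, 28.6, 0], 0, 0], [[34.5, 28.6, 0], 0, 0], [[34.5, 28.6, 0], 0, 0], [[34.5, 28.6, 0], 0, 0], [[34.5, 28.6, 0], 0, 0], [[23.1, 19.1, 0], 0, 0], [[11.6, 9.6, 0], 0, 0], [[0, 0, 0], 0, 0], [[0, 0, 0], 0, 0]]'

```text
time_s: 16.45
eef_pos: [0.6772, -0.1058, 0.2486]
eef_rot: [-0.0, 0.989, -0.148, -0.001]
wrist_force: [-0.1, 1.0, -1.2]
opening: 0.081
grasp_force: 58.7
```

```bash
python3 go.py rd; python3 chk.py red .12 .2; python3 chk.py red .05 .066
```

```text
t 16.45 tcp [ 677.2 -105.8  248.6] phi -17.0 tilt 0.001 open 0.081 gf 58.7 F [-0.1  1.  -1.2]
rd turn 0.0 then dx,dy 1.8 -0.4
top red 266 [684, -110, 64, 49, 71.7] z [0.157 0.161 0.179]
scene red 384 [677, -103, 83, 64, -16.7] z [0.157 0.171 0.196]
top red 72 [725, -76, 45, 15, -29.0] z [0.055 0.06  0.065]
top red 64 [698, -159, 44, 9, -16.7] z [0.056 0.061 0.064]
scene red 717 [679, -106, 133, 100, -16.6] z [0.051 0.059 0.063]
```

Request:
servo_tool --commands '[[[2, 1, 10], 0, 0], [[0, 0, 25], 0, 0], [[0, 0, 30], 0, 0], [[0, 0, 30], 0, 0], [[0, 0, 25], 0, 0], [[0, 0, 15], 0, 0], [[0, 0, 7], 0, 0], [[0, 0, 3], 0, 0], [[0, 0, 1.5], 0, 0], [[0, 0, 1], 0, 0], [[0, 0, 1], 0, 0], [[0, 0, 0.5], 0, 0], [[0, 0, 0], 0, 0], [[0, 0, 0], 0, 0]]'

```text
time_s: 18.4
eef_pos: [0.6794, -0.1084, 0.1]
eef_rot: [-0.0, 0.989, -0.148, 0.0]
wrist_force: [-0.4, 0.4, -0.8]
opening: 0.083
grasp_force: 58.7
```

Request:
servo_tool --commands '[[[0, 0, 0.7], 0, 0], [[0, 0, 0.7], 0, 0], [[0, 0, 0], 0, 0]]'

```text
time_s: 18.77
eef_pos: [0.6795, -0.1085, 0.0989]
eef_rot: [0.0, 0.989, -0.148, 0.0]
wrist_force: [-2.0, 0.9, 2.5]
opening: 0.081
grasp_force: 59.2
```

Request:
servo_tool --commands '[[[0, 0, 0], 0, 15], [[0, 0, 0], 0, 25], [[0, 0, 0], 0, 45], [[0, 0, 0], 0, 45], [[0, 0, -15], 0, 45], [[0, 0, -25], 0, 45], [[0, 0, -30], -0.03, 45], [[0, 0, -25], -0.13, 45], [[0, 0, -10], -0.13, 45], [[0, 0, 0], -0.13, 45], [[0, 0, 0], -0.1, 45], [[0, 0, 0], -0.065, 45], [[0, 0, 0], 0, 45]]'

```text
time_s: 20.4
eef_pos: [0.6797, -0.1084, 0.2047]
eef_rot: [0.0, 0.99, 0.143, 0.001]
wrist_force: [-0.3, -0.3, -0.3]
opening: 0.528
grasp_force: 0.0
```

```bash
python3 go.py gr; python3 chk.py red .08 .12;python3 chk.py green .078 .12
```

```text
t 20.4 tcp [ 679.7 -108.4  204.7] phi 16.5 tilt 0.001 open 0.528 gf 0.0 F [-0.3 -0.3 -0.3]
gr turn -0.001 then dx,dy -193.7 -88.1
top red 48 [690, -114, 27, 10, -21.8] z [0.097 0.102 0.106]
scene red 172 [680, -107, 59, 15, -16.7] z [0.082 0.098 0.105]
scene green 81 [471, -77, 58, 10, 17.2] z [0.082 0.096 0.101]
```

Request:
servo_tool --commands '[[[-16, -7, 0], 0, 45], [[-33, -15, 0], 0, 45], [[-48, -22, 0], 0, 45], [[-48, -22, 0], 0, 45], [[-33, -15, 0], 0, 45], [[-16, -7, 0], 0, 45], [[0, 0, 0], 0, 45], [[0, 0, 15], 0, 45], [[0, 0, 30], 0, 45], [[0, 0, 30], 0, 45], [[0, 0, 20], 0, 45], [[0, 0, 10], 0, 45], [[0, 0, 5], 0, 45], [[0, 0, 0], 0, 20], [[0, 0, 0], 0, 0], [[0, 0, 0], 0, 0], [[0, 0, 0], 0, 0]]'

```text
time_s: 22.72
eef_pos: [0.4691, -0.0791, 0.0943]
eef_rot: [0.0, 0.99, 0.143, 0.001]
wrist_force: [-0.3, 2.0, 5.3]
opening: 0.085
grasp_force: 59.1
```

```bash
python3 go.py gr gd
```

```text
t 22.73 tcp [469.1 -79.1  94.3] phi 16.5 tilt 0.002 open 0.085 gf 59.1 F [-0.3  2.   5.3]
gr turn -0.0 then dx,dy -0.0 -0.1
gd turn 0.504 then dx,dy 128.4 -267.9
```

Request:
servo_tool --commands '[[[0, 0, -4], 0, 0], [[0, 0, -10], 0, 0], [[0, 0, -20], 0, 0], [[0, 0, -30], 0.06, 0], [[0, 0, -30], 0.12, 0], [[0, 0, -30], 0.13, 0], [[0, 0, -20], 0.124, 0], [[0, 0, -11], 0.07, 0], [[0, 0, 0], 0, 0], [[6.5, -13.5, 0], 0, 0], [[13, -27, 0], 0, 0], [[17.9, -37.3, 0], 0, 0], [[17.9, -37.3, 0], 0, 0], [[17.9, -37.3, 0], 0, 0], [[17.9, -37.3, 0], 0, 0], [[17.9, -37.3, 0], 0, 0], [[13, -27, 0], 0, 0], [[6.5, -13.5, 0], 0, 0], [[0, 0, 0], 0, 0], [[0, 0, 0], 0, 0]]'

```text
time_s: 25.22
eef_pos: [0.6507, 0.154, 0.2481]
eef_rot: [0.0, 0.994, -0.108, -0.001]
wrist_force: [-0.8, -0.7, -2.3]
opening: 0.086
grasp_force: 58.7
```

```bash
python3 go.py gd; python3 chk.py green .12 .2; python3 chk.py green .05 .066
```

```text
t 25.23 tcp [650.7 154.  248.1] phi -12.4 tilt 0.001 open 0.086 gf 58.7 F [-0.8 -0.7 -2.3]
gd turn -0.0 then dx,dy 1.0 -1.3
top green 61 [636, 185, 52, 18, 13.2] z [0.157 0.177 0.19 ]
top green 53 [643, 126, 44, 10, -12.6] z [0.159 0.173 0.179]
scene green 503 [652, 155, 84, 65, -13.6] z [0.157 0.174 0.194]
top green 191 [642, 118, 113, 27, -6.7] z [0.055 0.061 0.065]
scene green 868 [653, 156, 134, 98, -13.0] z [0.051 0.059 0.063]
```

Request:
servo_tool --commands '[[[1, -1, 10], 0, 0], [[0, 0, 25], 0, 0], [[0, 0, 30], 0, 0], [[0, 0, 30], 0, 0], [[0, 0, 25], 0, 0], [[0, 0, 15], 0, 0], [[0, 0, 7], 0, 0], [[0, 0, 3], 0, 0], [[0, 0, 1.5], 0, 0], [[0, 0, 1], 0, 0], [[0, 0, 1], 0, 0], [[0, 0, 1], 0, 0], [[0, 0, 0.7], 0, 0], [[0, 0, 0.7], 0, 0], [[0, 0, 0], 0, 0]]'

```text
time_s: 27.3
eef_pos: [0.6528, 0.1558, 0.0983]
eef_rot: [-0.0, 0.994, -0.108, 0.0]
wrist_force: [-1.9, 1.3, 3.5]
opening: 0.081
grasp_force: 59.5
```

Contact. Now release and turn toward yellow: -12.4° to -45.5° is +0.578 rad.

Request:
servo_tool --commands '[[[0, 0, 0], 0, 15], [[0, 0, 0], 0, 25], [[0, 0, 0], 0, 45], [[0, 0, 0], 0, 45], [[0, 0, -15], 0, 45], [[0, 0, -25], 0, 45], [[0, 0, -30], 0.03, 45], [[0, 0, -25], 0.13, 45], [[0, 0, -10], 0.13, 45], [[0, 0, 0], 0.13, 45], [[0, 0, 0], 0.1, 45], [[0, 0, 0], 0.058, 45], [[0, 0, 0], 0, 45]]'

```text
time_s: 28.92
eef_pos: [0.6528, 0.1554, 0.2038]
eef_rot: [-0.0, 0.922, -0.386, 0.001]
wrist_force: [-1.4, -0.5, 0.6]
opening: 0.526
grasp_force: 0.0
```

```bash
python3 go.py yr; python3 chk.py green .08 .12;python3 chk.py yellow .078 .12
```

```text
t 28.93 tcp [652.8 155.4 203.8] phi -45.5 tilt 0.001 open 0.526 gf 0.0 F [-1.4 -0.5  0.6]
yr turn 0.0 then dx,dy -75.1 174.1
scene green 202 [654, 156, 60, 12, -11.9] z [0.082 0.1   0.105]
top yellow 115 [474, 86, 59, 10, -46.1] z [0.09  0.098 0.103]
scene yellow 157 [477, 87, 58, 13, -47.9] z [0.082 0.095 0.1  ]
```

Request:
servo_tool --commands '[[[-6, 14, 0], 0, 45], [[-13, 30, 0], 0, 45], [[-18.5, 43, 0], 0, 45], [[-18.5, 43, 0], 0, 45], [[-13, 30, 0], 0, 45], [[-6, 14, 0], 0, 45], [[0, 0, 0], 0, 45], [[0, 0, 15], 0, 45], [[0, 0, 30], 0, 45], [[0, 0, 30], 0, 45], [[0, 0, 20], 0, 45], [[0, 0, 9], 0, 45], [[0, 0, 5], 0, 45], [[0, 0, 0], 0, 20], [[0, 0, 0], 0, 0], [[0, 0, 0], 0, 0], [[0, 0, 0], 0, 0]]'

```text
time_s: 31.25
eef_pos: [0.4763, 0.0868, 0.0944]
eef_rot: [-0.0, 0.922, -0.387, 0.001]
wrist_force: [-1.0, -1.1, 5.7]
opening: 0.081
grasp_force: 59.1
```

```bash
python3 go.py yr yd
```

```text
t 31.25 tcp [476.3  86.8  94.4] phi -45.5 tilt 0.001 open 0.081 gf 59.1 F [-1.  -1.1  5.7]
yr turn -0.0 then dx,dy -0.4 0.1
yd turn -0.545 then dx,dy 185.1 411.8
```

Request:
servo_tool --commands '[[[0, 0, -4], 0, 0], [[0, 0, -10], 0, 0], [[0, 0, -20], 0, 0], [[0, 0, -30], -0.07, 0], [[0, 0, -30], -0.13, 0], [[0, 0, -30], -0.14, 0], [[0, 0, -20], -0.125, 0], [[0, 0, -11], -0.08, 0], [[0, 0, 0], 0, 0]]'

```text
time_s: 32.38
eef_pos: [0.4763, 0.087, 0.2498]
eef_rot: [-0.0, 0.992, -0.125, 0.001]
wrist_force: [0.7, 0.1, -1.8]
opening: 0.084
grasp_force: 58.7
```

Request:
servo_tool --commands '[[[6.1, 13.7, 0], 0, 0], [[12.3, 27.4, 0], 0, 0], [[18.5, 41.2, 0], 0, 0], [[18.5, 41.2, 0], 0, 0], [[18.5, 41.2, 0], 0, 0], [[18.5, 41.2, 0], 0, 0], [[18.5, 41.2, 0], 0, 0], [[18.5, 41.2, 0], 0, 0], [[18.5, 41.2, 0], 0, 0], [[18.5, 41.2, 0], 0, 0], [[12.3, 27.4, 0], 0, 0], [[6.1, 13.7, 0], 0, 0], [[0, 0, 0], 0, 0], [[0, 0, 0], 0, 0]]'

```text
time_s: 34.12
eef_pos: [0.5532, -0.3565, 0.2483]
eef_rot: [-0.0, 0.992, -0.124, -0.0]
wrist_force: [0.3, -0.9, -1.6]
opening: 0.085
grasp_force: 58.7
```

```bash
python3 go.py yd; python3 chk.py yellow .12 .2; python3 chk.py yellow .05 .066
```

```text
t 34.12 tcp [ 553.2 -356.5  248.3] phi -14.2 tilt 0.001 open 0.085 gf 58.7 F [ 0.3 -0.9 -1.6]
yd turn 0.001 then dx,dy 1.1 1.2
top yellow 129 [561, -333, 74, 10, -14.1] z [0.157 0.174 0.19 ]
scene yellow 314 [555, -354, 83, 64, -14.8] z [0.156 0.171 0.196]
top yellow 323 [558, -333, 133, 47, -13.2] z [0.054 0.061 0.065]
scene yellow 523 [556, -357, 133, 104, -14.2] z [0.05  0.059 0.064]
```

Request:
servo_tool --commands '[[[1, 1.5, 10], 0, 0], [[0, 0, 25], 0, 0], [[0, 0, 30], 0, 0], [[0, 0, 30], 0, 0], [[0, 0, 25], 0, 0], [[0, 0, 15], 0, 0], [[0, 0, 7], 0, 0], [[0, 0, 3], 0, 0], [[0, 0, 1.5], 0, 0], [[0, 0, 1], 0, 0], [[0, 0, 1], 0, 0], [[0, 0, 1], 0, 0], [[0, 0, 0.7], 0, 0], [[0, 0, 0.7], 0, 0], [[0, 0, 0], 0, 0]]'

```text
time_s: 36.2
eef_pos: [0.554, -0.3599, 0.0985]
eef_rot: [0.0, 0.992, -0.124, 0.0]
wrist_force: [-2.7, -0.6, 4.2]
opening: 0.088
grasp_force: 59.5
```

Request:
servo_tool --commands '[[[0, 0, 0], 0, 15], [[0, 0, 0], 0, 25], [[0, 0, 0], 0, 45], [[0, 0, 0], 0, 45], [[0, 0, -15], 0, 45], [[0, 0, -25], 0, 45], [[0, 0, -30], 0, 45], [[0, 0, -30], 0, 45], [[0, 0, -30], 0, 45], [[-20, 0, -15], 0, 45], [[-40, 0, 0], 0, 45], [[-40, 0, 0], 0, 45], [[-40, 0, 0], 0, 45], [[-20, 0, 0], 0, 45], [[0, 0, 0], 0, 45], [[0, 0, 0], 0, 45]]'

```text
time_s: 38.2
eef_pos: [0.3996, -0.3204, 0.2436]
eef_rot: [0.001, 0.992, -0.124, 0.001]
wrist_force: [0.3, -0.3, 0.4]
opening: 0.525
grasp_force: 0.0
```

```bash
for c in red yellow green blue; do python3 chk.py $c .08 .12; python3 chk.py $c .052 .066; done
```

```text
top red 109 [677, -110, 60, 10, -17.0] z [0.082 0.103 0.107]
scene red 177 [679, -109, 59, 15, -18.4] z [0.082 0.098 0.104]
top red 693 [677, -106, 134, 96, -17.0] z [0.055 0.061 0.065]
scene red 577 [679, -106, 135, 101, -16.6] z [0.053 0.06  0.063]
top yellow 132 [551, -360, 59, 12, -15.5] z [0.085 0.102 0.107]
scene yellow 130 [555, -359, 59, 14, -13.3] z [0.082 0.097 0.104]
top yellow 751 [553, -358, 134, 98, -14.3] z [0.054 0.061 0.065]
scene yellow 463 [555, -356, 134, 103, -13.2] z [0.053 0.059 0.064]
top green 93 [651, 154, 60, 10, -11.5] z [0.097 0.102 0.108]
scene green 199 [654, 156, 60, 13, -14.3] z [0.082 0.1   0.104]
top green 639 [651, 154, 132, 96, -12.3] z [0.054 0.06  0.065]
scene green 882 [653, 156, 134, 99, -12.3] z [0.053 0.06  0.064]
top blue 123 [533, 355, 60, 11, 9.6] z [0.085 0.101 0.106]
scene blue 170 [535, 356, 60, 11, 9.7] z [0.08  0.101 0.106]
top blue 734 [533, 354, 133, 97, 9.8] z [0.054 0.06  0.065]
scene blue 889 [535, 356, 137, 95, 9.8] z [0.053 0.06  0.063]
```

View pics/last_scene.png

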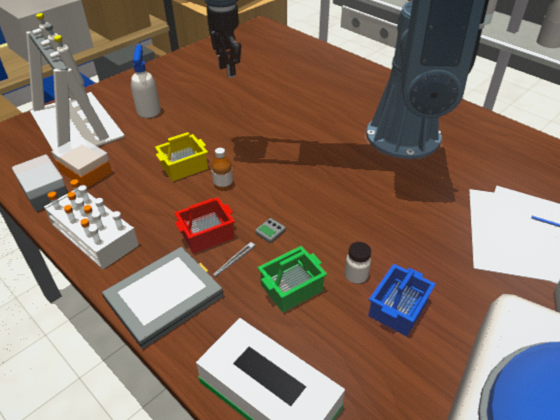

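The picture shows all four racks seated in their own dishes: yellow (183,157), red (205,222), green (292,277), blue (402,297). The bottle (222,168) and jar (358,262) are still standing, and the arm is clear. Rack and dish centres agree to within 4 mm.

```bash
python3 -c "
from bench import ctrl
print(ctrl.hand_in())"
```

```text
the job is handed in; nothing more can be done
None
```

The job is handed in, with no verdict returned: each rack sits in its own colour's dish, centred within about 4 mm by the cameras, with the dishes, bottle and jar still in place and about 39 s of the 112 s used.

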